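Build up two shafts on the workshop bench

ROBOT

A 6-joint arm with a two-finger parallel gripper is mounted at the origin on the work surface. World frame = base frame: x ahead of the robot, y to its left, z up, the work surface at z = 0. Lengths are in m, angles in rad, forces in N, time in s.
With the tool pointing down it reaches from about 0.25 to 0.85 m from the base axis. Payload 12.5 kg.
Tool frame: the origin (TCP) lies midway between the tips of the shut fingers; the grasp point (between the pads) lies 19 mm behind it; z points along the fingers, y is the line along which they close (so a half turn about z gives the same grasp; the last joint's range is limited). The gripper opens to 93 mm and grips with 3 to 60 N. Pads are 15 mm wide; open, the fingers measure 128 mm over their backs; the gripper's body (75 mm by 188 mm) begins 65 mm behind the grasp point.
Start: joints at [-1.284, 0.351, 1.652, -0, 1.139, -0.085], TCP at [0.2, -0.512, 0.219] pointing down, gripper open.
Joint ranges: [-2.75, 2.75], [-0.79, 2.1], [0.01, 2.65], [-1.57, 4.71], [0.07, 3.14], [-2.87, 2.87]. Speed limits (rad/s): [2.22, 2.22, 2.79, 3.14, 3.14, 3.14].

INTERFACE

Orientations are given as a unit quaternion [w, x, y, z].
In Python, from plant import env gives the robot as it stands.
- The arm moves only by the tool carry_out, never from a script. Its arguments are lists of equal length, an entry for each row: "delta_pos": the shift along the world's x, y, z as a fraction of full scale, a list of three; "rot": the turn, a rotation vector about the world's x, y, z as a fraction of full scale, a list of three; "fingers": the finger opening in mm, from 0 to 93. In form: {"delta_pos": [[dx, dy, dz], ...], "rot": [[rx, ry, rz], ...], "fingers": [fingers, ...]}. A call has 1 to 5 rows; each row shifts and turns the commanded pose from where the row before left it; what a row does not reach is not made up. Full scale, the value 1, is 200 mm for a shift and 0.5 rad for a turn. A row lasts 1/10 s, in which the tool goes at most 50 mm and 8.59 degrees, less where a joint would pass 70% of its speed; a pose out of reach is approached as far as the arm can. A call with a number of a shift or a turn outside -1 to 1 is refused whole. A call with a gripper value outside its range is refused whole. The fingers move at their own pace and stop on an object; "force" is the grip in N (left out, the last holds). Time passes only in rows, so rows that do not move let the fingers close. It gives the time, the measured TCP pose, the force, the opening and the grip force at its end, in the units of the state.
- env.get_obs(): the state, without advancing time (a new reading comes with each control period).
- env.capture(name): name is "side" or "top"; returns the picture (420x560x3 uint8, blue, green, red); there is no depth.
- env.camera_model(name): a dict with "fx", "fy", "cx", "cy" (pixels), "xyz" and "rotation" of the camera in the world. Camera axes: x right, y down, z forward; pixel columns grow to the right and rows downward; lengths in m; the calibration is good to about 2 mm. A picture is of the moment at which its call begins. camera_model takes no time and is no camera call.
- env.hand_in(): hands the job in; it is judged then, once.
The state is a dict: "clock": time; "qpos": joint angles; "dq": joint speeds; "joint_efforts": joint torques, N m; "eef_pos": TCP position; "ee_rot": TCP orientation; "ft_force": force on the tool from outside, world axes, zero at the start; "moment": the same for the moment, N m; "opening": finger opening in m; "grip_force": force on a finger pad.
Only numpy, scipy, OpenCV 4.12 (cv2) and the standard library are available. Lean on these libraries where they do the work, as an engineer would, in place of code of your own. Each camera call takes 0.05 s, during which the arm holds its last target. There are 200 camera calls.

TASK

Assemble the two shafts that stand upright on the bench: on the tall shaft with the round foot thread the grooved belt pulley first and then the plain spacer sleeve on top of it; on the short shaft with the square foot thread the ball bearing first and then the toothed gear on top of it. Keep every part the way up it lies, slide each one all the way down so that it sits flat on what is below it, and leave the spray can, the hammer and the bolt tray where they are.

Things in the scene. Friction and masses are not known exactly. Their poses are not given: they have to be found in the camera images.
- pulley: Loose aluminium V-belt pulley lying hub up: flange disc 84 mm diameter and 20 mm thick with a V groove round its rim, above it a hub 36 mm diameter and 24 mm long (44 mm high in all); 20 mm bore right through. 0.35 kg. Grip it by the hub. Origin: centre of its underside; z is its axis, up through the hub.
- sleeve: Loose plain steel spacer sleeve standing on end: outside diameter 30 mm, 30 mm high, 20 mm bore right through. 0.1 kg. Origin: centre of its underside; z up along its axis.
- bearing: Loose steel ball bearing lying flat, black seal between two bright rings: outside diameter 52 mm, 18 mm high, 20 mm bore right through. It acts as one solid ring. 0.18 kg. Origin: centre of its underside; z up along its axis.
- gear: Loose dark steel spur gear lying hub up: toothed disc 80 mm diameter and 16 mm thick with 24 teeth, above it a hub 34 mm diameter and 22 mm long (38 mm high in all); 20 mm bore right through. 0.4 kg. Grip it by the hub. Origin: centre of its underside; z is its axis, up through the hub.
- tall_shaft: Fixed: bright steel shaft, 16 mm diameter, upright at the centre of a dark ROUND foot 90 mm diameter and 14 mm thick bolted to the bench. The top of the shaft is 84 mm above the bench; its last 10 mm taper to a 6 mm diameter tip. Origin: centre of the foot's underside, on the bench, on the shaft's axis; z up.
- short_shaft: Fixed: bright steel shaft, 16 mm diameter, upright at the centre of a dark SQUARE foot 84 x 84 mm and 14 mm thick bolted to the bench. The top of the shaft is 56 mm above the bench; its last 10 mm taper to a 6 mm diameter tip. Origin: centre of the foot's underside, on the bench, on the shaft's axis; z up.
- spray_can: Bystander: loose upright spray can with a yellow label, 64 mm diameter, 150 mm high, at the robot's right. Origin: centre of its underside. Leave it where it is.
- hammer: Bystander: loose hammer, 260 mm long, wooden handle, lying at the robot's left roughly along x, handle towards the robot. Origin: middle of its length, on the bench; x along the handle to the head. Leave it where it is.
- bolt_tray: Bystander: loose open dark steel tray with bolts in it, 80 x 150 x 35 mm high, its 150 mm side roughly along y, beyond the work. Origin: centre of its underside. Leave it where it is.

How it is judged:
By the outcome, as a careful person would: the job done as asked, in the order asked, and still so for the second after the job is handed in, with the robot touching nothing.
It also fails if it takes over 125 s, if anything falls off the work surface, if the arm or the gripper's body presses on something with over 40 N, if the wrist force passes 120 N, or if a joint passes its speed limit or range.

## Working session

There is one attempt and no reset: what is moved stays moved. The work goes in short steps, Python scripts to look and compute and a tool call to move; the robot and the scene stay as the last step left them, time stands still between calls to the robot, and variables do not carry over. Pictures are saved under pics/ and viewed, at most 14 in all, crops included, and the job is handed in when it is done.

Besides the shell and the picture viewer there is one more tool, called after "Request:" by a JSON object that holds its "api" and its "payload". carry_out: Moves the arm, as the interface text tells. Shift numbers are shares of 200 mm and turn numbers shares of 0.5 rad, none past 1 either way. Its arguments: {"type":"object","properties":{"delta_pos":{"type":"array"},"rot":{"type":"array"},"fingers":{"type":"array"},"force":{"type":"number"}},"required":["delta_pos","rot","fingers"]}

```bash
mkdir -p pics; python3 - <<'E'
from plant import env
import cv2
for n in ("side","top"):
    cv2.imwrite(f"pics/{n}0.png",env.capture(n)); m=env.camera_model(n); print(n,m)
o=env.get_obs(); print(o)
E
```

```text
side {'fx': 387.37965643160817, 'fy': 387.37965643160817, 'cx': 274.9537994563871, 'cy': 211.3121349804304, 'xyz': array([0.4459703 , 0.91045654, 0.62262486]), 'rotation': array([ 0.04389691, -0.09162618,  0.8722915 , -0.478315  ])}
top {'fx': 460.0126724485266, 'fy': 460.0126724485266, 'cx': 279.0357884469405, 'cy': 213.0623054982803, 'xyz': array([ 0.43371149, -0.00855551,  1.08376087]), 'rotation': array([ 0.05680548, -0.6995336 ,  0.70938956, -0.06474824])}
{'clock': 0.1, 'qpos': array([-1.28357646e+00,  3.51140669e-01,  1.65235287e+00, -4.42248439e-05,
        1.13911682e+00, -8.45705741e-02]), 'dq': array([-7.23021041e-04, -1.52625829e-03, -1.77582771e-03,  2.04825509e-04,
        2.33103806e-04, -8.10757784e-05]), 'joint_efforts': array([ 1.15452116e-03, -4.98027241e+01, -2.85702431e+01,  7.00817211e-02,
        2.38519697e-02, -3.29062686e-05]), 'eef_pos': array([ 0.1997461 , -0.5121119 ,  0.21818085]), 'ee_rot': array([-5.04212357e-04,  9.82769345e-01,  1.84835481e-01, -7.14474275e-05]), 'ft_force': array([ 0.22106418,  0.4866095 , -0.01173863]), 'moment': array([0.03850337, 0.01640602, 0.0179181 ]), 'grip_force': 0.0, 'opening': 0.09318546821580513}
```

View pics/top0.png

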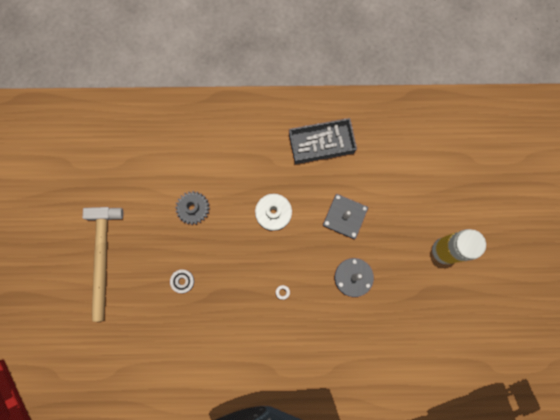

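View pics/side0.png

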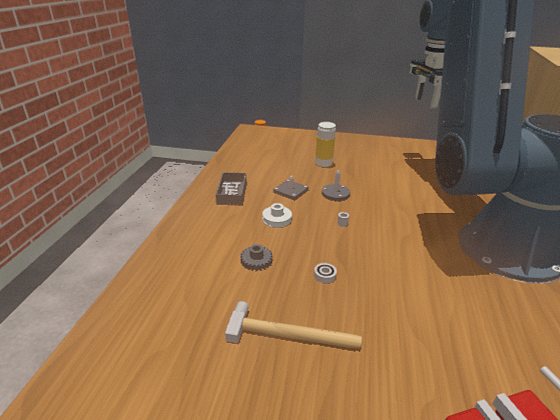

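The top view shows every part: pulley (273,211), gear (192,208), bearing (181,281), sleeve (283,292), square foot (346,216), round foot (355,278), with the can, hammer and tray clear of them. The side view agrees. Next I'll measure the centres.

```bash
cat > h.py <<'E'
import cv2, numpy as np
from plant import env
from scipy.spatial.transform import Rotation as R
def ray(n,uv):
    m=env.camera_model(n); q=m["rotation"]; r=R.from_quat([q[1],q[2],q[3],q[0]])
    return m["xyz"], r.apply([(uv[0]-m["cx"])/m["fx"],(uv[1]-m["cy"])/m["fy"],1])
def onplane(n,uv,z):
    c,d=ray(n,uv); return c+d*(z-c[2])/d[2]
def project(n,p):
    m=env.camera_model(n); q=m["rotation"]
    v=R.from_quat([q[1],q[2],q[3],q[0]]).inv().apply(np.array(p)-m["xyz"])
    return np.array([m["cx"]+m["fx"]*v[0]/v[2],m["cy"]+m["fy"]*v[1]/v[2]])
def blobs(img,smax=90):
    hsv=cv2.cvtColor(img,cv2.COLOR_BGR2HSV); b,g,r=[img[...,i].astype(int) for i in range(3)]
    m=((r-b)<35).astype(np.uint8)*255
    cs,_=cv2.findContours(m,cv2.RETR_EXTERNAL,cv2.CHAIN_APPROX_NONE)
    return m,[c for c in cs if 60<cv2.contourArea(c)<3000]
E
python3 - <<'E'
from h import *
for n,S in (("top",dict(pulley=(273,211,.010),gear=(192,208,.008),bearing=(181,281,.009),sleeve=(283,292,.015),square=(346,216,.007),round=(355,278,.007))),
            ("side",dict(pulley=(277,214,.02),gear=(256,257,.015),bearing=(325,273,.009),sleeve=(343,219,.015),square=(291,189,.007),round=(336,192,.02)))):
    im=cv2.imread(f"pics/{n}0.png"); m,cs=blobs(im); cv2.imwrite(f"pics/m_{n}.png",m)
    for k,(u,v,z) in S.items():
        for c in cs:
            if cv2.pointPolygonTest(c,(u,v),True)>-6:
                (x,y),(a,b),t=cv2.fitEllipse(c); M=cv2.moments(c); mc=(M["m10"]/M["m00"],M["m01"]/M["m00"])
                print(n,k,np.round([x,y,a,b],1),np.round(mc,1),"fit",np.round(onplane(n,(x,y),z)[:2],4),"mom",np.round(onplane(n,mc,z)[:2],4))
im=cv2.imread("pics/top0.png")[180:310,165:385]
cv2.imwrite("pics/crop.png",cv2.resize(im,None,fx=3.6,fy=3.6,interpolation=cv2.INTER_CUBIC))
E
```

```text
top pulley [273.1 211.8  35.3  36. ] [273.1 211.8] fit [ 0.6235 -0.008 ] mom [ 0.6235 -0.008 ]
top gear [192.2 207.6  30.3  32.3] [192.2 207.7] fit [0.6364 0.1838] mom [0.6364 0.1838]
top bearing [181.6 281.   22.4  23.2] [181.6 281. ] fit [0.4644 0.2051] mom [0.4644 0.205 ]
top sleeve [282.2 292.1  12.8  13.2] [282.2 292.1] fit [ 0.4356 -0.0266] mom [ 0.4357 -0.0265]
top square [345.1 216.2  40.1  40.4] [345.1 216.2] fit [ 0.6112 -0.1789] mom [ 0.6111 -0.1789]
top round [353.6 277.2  37.5  37.9] [353.6 277.2] fit [ 0.4673 -0.1931] mom [ 0.4673 -0.1931]
side pulley [276.8 215.5  22.6  29.1] [276.8 215.6] fit [0.62   0.0064] mom [0.62   0.0068]
side gear [256.  257.2  23.9  30.8] [256.  257.2] fit [0.6344 0.1931] mom [0.6344 0.1932]
side bearing [325.  272.7  19.3  21.9] [325.  272.7] fit [0.4633 0.2066] mom [0.4633 0.2066]
side sleeve [342.8 218.7  10.4  14.4] [342.8 218.8] fit [ 0.4354 -0.0257] mom [ 0.4354 -0.0253]
side square [290.4 188.3  18.8  29.6] [290.6 188.8] fit [ 0.6125 -0.1812] mom [ 0.6116 -0.178 ]
side round [335.9 188.7  25.   27.1] [335.6 190.4] fit [ 0.4672 -0.1879] mom [ 0.4671 -0.1766]
```

View pics/crop.png

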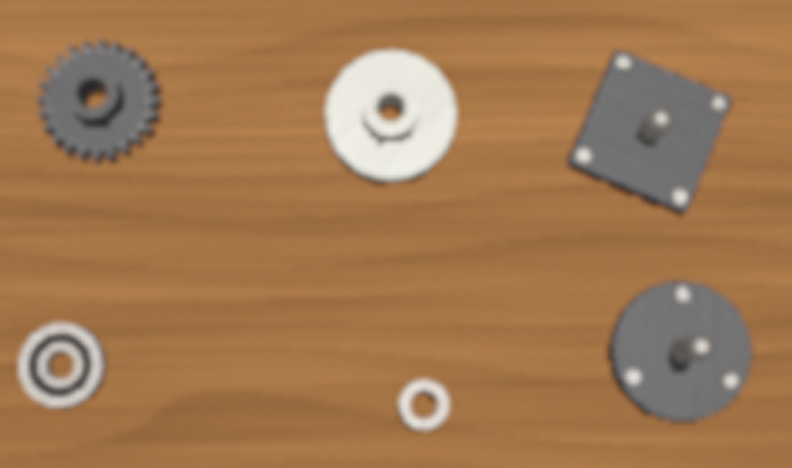

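View pics/m_top.png

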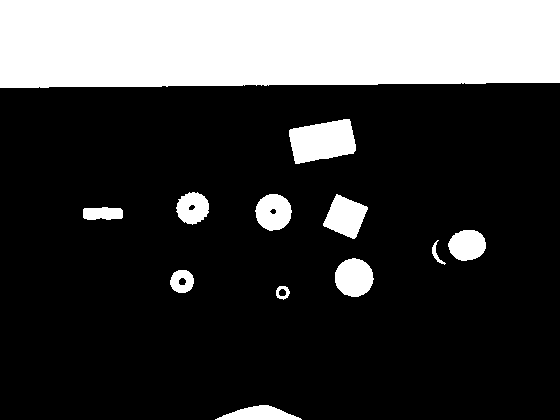

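The tall tip shows at about (359.7,275.8) and the feet and parts segment cleanly. The two views agree to within a few mm, so I'll start moving towards the pulley.

Request:
{"api": "carry_out", "payload": {"delta_pos": [[0.16, 0.19, 0], [0.16, 0.19, 0], [0.16, 0.19, 0], [0.16, 0.19, 0], [0.16, 0.19, 0]], "rot": [[0, 0, -0.186], [0, 0, -0.186], [0, 0, -0.186], [0, 0, -0.186], [0, 0, 0]], "fingers": [93, 93, 93, 93, 93], "force": 25}}

```text
clock: 0.6
eef_pos: [0.3606, -0.3206, 0.2185]
ee_rot: [-0.0, 1.0, -0.002, -0.0]
ft_force: [0.6, -1.2, 0.0]
opening: 0.0932
grip_force: 0.0
```

Request:
{"api": "carry_out", "payload": {"delta_pos": [[0.16, 0.19, 0], [0.16, 0.19, 0], [0.16, 0.19, 0], [0.16, 0.19, 0], [0.16, 0.19, 0]], "rot": [[0, 0, 0], [0, 0, 0], [0, 0, 0], [0, 0, 0], [0, 0, 0]], "fingers": [93, 93, 93, 80, 80]}}

```text
clock: 1.1
eef_pos: [0.5208, -0.1305, 0.2185]
ee_rot: [0.0, 1.0, -0.0, -0.0]
ft_force: [0.4, -0.8, 0.5]
opening: 0.0823
grip_force: 0.0
```

Request:
{"api": "carry_out", "payload": {"delta_pos": [[0.16, 0.19, 0], [0.16, 0.19, 0], [0.16, 0.19, 0], [0, 0, 0], [0, 0, 0]], "rot": [[0, 0, 0], [0, 0, 0], [0, 0, 0], [0, 0, 0], [0, 0, 0]], "fingers": [80, 80, 80, 80, 80]}}

```text
clock: 1.6
eef_pos: [0.6157, -0.0177, 0.2178]
ee_rot: [0.0, 1.0, 0.001, -0.001]
ft_force: [-0.9, -0.4, 0.1]
opening: 0.0802
grip_force: 0.0
```

```bash
python3 - <<'E'
from h import *
for n,uv in (("tall",(359.7,275.8)),):
    print(n,onplane("top",uv,.082))
im=cv2.imread("pics/top0.png")
# bright tips near each foot (small bright blob near centre)
for n,(u,v),z in (("tall",(359,276),.081),("short",(348,213),.053)):
    g=cv2.cvtColor(im,cv2.COLOR_BGR2GRAY)[v-5:v+6,u-5:u+6].astype(float); w=np.clip(g-130,0,None)
    yy,xx=np.mgrid[v-5:v+6,u-5:u+6]; c=((w*xx).sum()/w.sum(),(w*yy).sum()/w.sum())
    print(n,np.round(c,2),np.round(onplane("top",c,z)[:2],4))
print(env.get_obs()["eef_pos"],env.get_obs()["ee_rot"])
E
```

```text
tall [ 0.46776407 -0.1935797   0.082     ]
tall [359.47 275.67] [ 0.4681 -0.1933]
short [348.23 212.39] [ 0.6123 -0.1792]
[ 0.61567286 -0.01772341  0.2178282 ] [ 2.58213989e-05  9.99999473e-01  7.51329599e-04 -6.99557019e-04]
```

Request:
{"api": "carry_out", "payload": {"delta_pos": [[0.037, 0.05, -0.2], [0, 0, -0.2], [0, 0, -0.2], [0, 0, -0.2], [0, 0, -0.08]], "rot": [[0, 0, 0], [0, 0, 0], [0, 0, 0], [0, 0, 0], [0, 0, 0]], "fingers": [70, 70, 70, 70, 70]}}

```text
clock: 2.1
eef_pos: [0.6206, -0.0096, 0.0393]
ee_rot: [-0.0, 1.0, -0.001, -0.003]
ft_force: [-0.1, 0.2, 0.8]
opening: 0.0698
grip_force: 0.0
```

Request:
{"api": "carry_out", "payload": {"delta_pos": [[0, 0, -0.08], [0, 0, 0], [0, 0, 0], [0, 0, 0], [0, 0, 0]], "rot": [[0, 0, 0], [0, 0, 0], [0, 0, 0], [0, 0, 0], [0, 0, 0]], "fingers": [70, 70, 30, 30, 30]}}

```text
clock: 2.6
eef_pos: [0.6239, -0.0084, 0.0279]
ee_rot: [0.0, 1.0, -0.0, 0.001]
ft_force: [-0.3, -0.3, -0.1]
opening: 0.0507
grip_force: 0.0
```

Request:
{"api": "carry_out", "payload": {"delta_pos": [[0, 0, 0], [0, 0, 0], [0, 0, 0], [0, 0, 0], [0, 0, 0]], "rot": [[0, 0, 0], [0, 0, 0], [0, 0, 0], [0, 0, 0], [0, 0, 0]], "fingers": [30, 30, 30, 30, 30]}}

```text
clock: 3.1
eef_pos: [0.6235, -0.0081, 0.0272]
ee_rot: [-0.0, 1.0, -0.0, 0.0]
ft_force: [-0.6, 2.5, 6.3]
opening: 0.0344
grip_force: 25.0
```

Request:
{"api": "carry_out", "payload": {"delta_pos": [[0, 0, 0.1], [0, 0, 0.2], [0, 0, 0.2], [0, 0, 0.1], [-0.156, -0.185, 0]], "rot": [[0, 0, 0], [0, 0, 0], [0, 0, 0], [0, 0, 0], [0, 0, 0]], "fingers": [30, 30, 30, 30, 30]}}

```text
clock: 3.6
eef_pos: [0.5952, -0.0436, 0.1496]
ee_rot: [0.0, 1.0, 0.002, 0.004]
ft_force: [0.4, -2.1, -2.5]
opening: 0.0347
grip_force: 25.0
```

Request:
{"api": "carry_out", "payload": {"delta_pos": [[-0.156, -0.185, 0], [-0.156, -0.185, 0], [-0.156, -0.185, 0], [-0.156, -0.186, 0], [0, 0, 0]], "rot": [[0, 0, 0], [0, 0, 0], [0, 0, 0], [0, 0, 0], [0, 0, 0]], "fingers": [30, 30, 30, 30, 30]}}

```text
clock: 4.1
eef_pos: [0.4638, -0.1968, 0.1463]
ee_rot: [0.0, 1.0, -0.002, -0.001]
ft_force: [0.4, 1.1, -2.7]
opening: 0.0345
grip_force: 25.0
```

Request:
{"api": "carry_out", "payload": {"delta_pos": [[0, 0, 0], [0, 0, 0]], "rot": [[0, 0, 0], [0, 0, 0]], "fingers": [30, 30]}}

```text
clock: 4.3
eef_pos: [0.4675, -0.1931, 0.1465]
ee_rot: [-0.0, 1.0, 0.0, -0.0]
ft_force: [-0.4, -0.6, -3.0]
opening: 0.0343
grip_force: 25.0
```

```bash
python3 - <<'E'
from h import *
s=env.capture("side");t=env.capture("top")
a=cv2.resize(s[110:240,260:420],(640,520),interpolation=cv2.INTER_CUBIC)
b=cv2.resize(t,(280,210))
p=np.zeros((520,800,3),np.uint8); p[:,:520]=a[:,:520]; p[:210,520:]=b
cv2.imwrite("pics/s1.png",p); cv2.imwrite("pics/s1full.png",s); cv2.imwrite("pics/t1full.png",t)
o=env.get_obs(); print(o["eef_pos"],o["ft_force"],o["opening"])
E
```

```text
[ 0.46775376 -0.19277542  0.14645017] [ 0.50596923 -0.03758354 -3.88877193] 0.0342189544507614
```

View pics/s1.png

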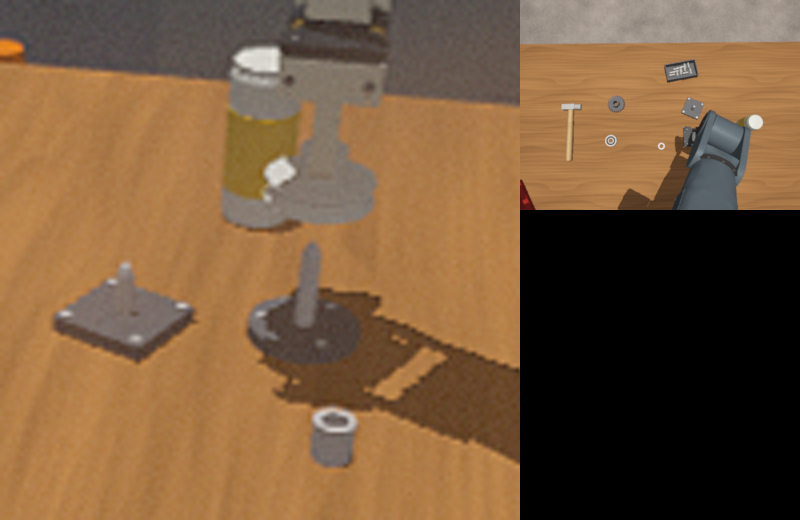

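```bash
python3 - <<'E'
from h import *
for p in [(.4677,-.1931,.014),(.4677,-.1931,.084),(.4677,-.1931,.1195),(.4677,-.1931,.1395),(.4677,-.1931,.1635)]:
    print(p,np.round(project("side",p),2))
for z in (.1195,.1395): # flange left/right extremes
    print([np.round(project("side",(.4677+s*.042,-.1931,z)),1) for s in (1,-1)])
s=cv2.imread("pics/s1full.png")
c=cv2.resize(s[140:200,315:365],(750,600)[0:1]+(600,) if 0 else (500,600),interpolation=cv2.INTER_NEAREST)
g=cv2.cvtColor(s,cv2.COLOR_BGR2GRAY).astype(int)
for v in (150,155,158,174,178,182): print(v,list(g[v,322:360]))
cv2.imwrite("pics/c1.png",c)
E
```

```text
(0.4677, -0.1931, 0.014) [335.62 189.55]
(0.4677, -0.1931, 0.084) [337.77 169.92]
(0.4677, -0.1931, 0.1195) [338.91 159.48]
(0.4677, -0.1931, 0.1395) [339.57 153.46]
(0.4677, -0.1931, 0.1635) [340.37 146.08]
[array([325.2, 158.2]), array([352.8, 160.8])]
[array([325.7, 152.2]), array([353.6, 154.8])]
150 [np.int64(107), np.int64(112), np.int64(110), np.int64(110), np.int64(106), np.int64(127), np.int64(162), np.int64(200), np.int64(218), np.int64(184), np.int64(125), np.int64(114), np.int64(118), np.int64(113), np.int64(120), np.int64(125), np.int64(120), np.int64(123), np.int64(122), np.int64(122), np.int64(123), np.int64(119), np.int64(122), np.int64(125), np.int64(119), np.int64(119), np.int64(122), np.int64(126), np.int64(130), np.int64(130), np.int64(131), np.int64(130), np.int64(127), np.int64(129), np.int64(133), np.int64(131), np.int64(136), np.int64(134)]
155 [np.int64(111), np.int64(111), np.int64(116), np.int64(110), np.int64(104), np.int64(177), np.int64(211), np.int64(209), np.int64(166), np.int64(103), np.int64(112), np.int64(118), np.int64(122), np.int64(122), np.int64
[... 1945 characters left out ...]
int64(130), np.int64(127), np.int64(125), np.int64(128), np.int64(129), np.int64(131), np.int64(129), np.int64(131), np.int64(130)]
182 [np.int64(135), np.int64(138), np.int64(135), np.int64(135), np.int64(132), np.int64(131), np.int64(130), np.int64(127), np.int64(128), np.int64(125), np.int64(127), np.int64(97), np.int64(86), np.int64(106), np.int64(114), np.int64(116), np.int64(115), np.int64(89), np.int64(66), np.int64(67), np.int64(67), np.int64(116), np.int64(133), np.int64(135), np.int64(136), np.int64(127), np.int64(130), np.int64(133), np.int64(132), np.int64(130), np.int64(133), np.int64(134), np.int64(132), np.int64(128), np.int64(127), np.int64(129), np.int64(130), np.int64(130)]
```

View pics/c1.png

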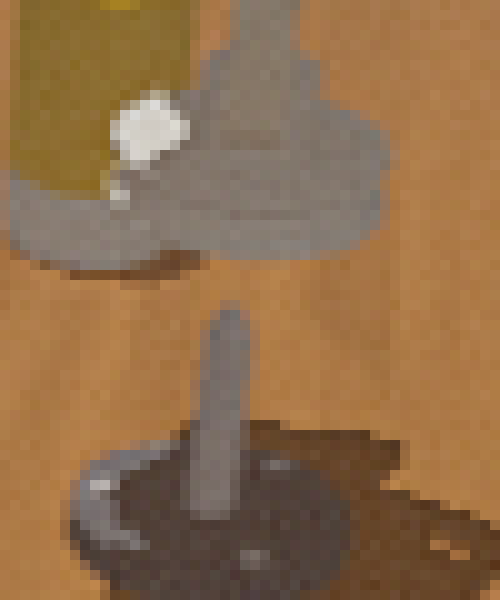

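The held pulley sits over the shaft to within about 1 px: its right edge is at 354 against 353.6 predicted, and the shaft is at 337 against 336.9. I'll lower it in steps and watch the force.

Request:
{"api": "carry_out", "payload": {"delta_pos": [[0, 0, -0.1], [0, 0, -0.1], [0, 0, -0.05], [0, 0, 0], [0, 0, 0]], "rot": [[0, 0, 0], [0, 0, 0], [0, 0, 0], [0, 0, 0], [0, 0, 0]], "fingers": [30, 30, 30, 30, 30]}}

```text
clock: 4.9
eef_pos: [0.4674, -0.1928, 0.0967]
ee_rot: [-0.001, 1.0, 0.0, -0.0]
ft_force: [1.1, 4.5, -6.1]
opening: 0.0343
grip_force: 25.0
```

Request:
{"api": "carry_out", "payload": {"delta_pos": [[0, 0, -0.03], [0, 0, -0.03], [0, 0, 0], [0, 0, 0]], "rot": [[0, 0, 0], [0, 0, 0], [0, 0, 0], [0, 0, 0]], "fingers": [30, 30, 30, 30]}}

```text
clock: 5.3
eef_pos: [0.4678, -0.1929, 0.0852]
ee_rot: [-0.0, 1.0, -0.0, 0.0]
ft_force: [3.9, 7.0, -7.3]
opening: 0.0345
grip_force: 25.0
```

Request:
{"api": "carry_out", "payload": {"delta_pos": [[0.004, 0.007, 0], [0, 0, 0], [0, 0, 0]], "rot": [[0, 0, 0], [0, 0, 0], [0, 0, 0]], "fingers": [30, 30, 30]}}

```text
clock: 5.6
eef_pos: [0.4684, -0.1925, 0.0852]
ee_rot: [0.0, 1.0, 0.0, 0.0]
ft_force: [-0.9, -0.7, -2.8]
opening: 0.0345
grip_force: 25.0
```

Request:
{"api": "carry_out", "payload": {"delta_pos": [[0, 0, -0.06], [0, 0, -0.06], [0, 0, 0], [0, 0, 0]], "rot": [[0, 0, 0], [0, 0, 0], [0, 0, 0], [0, 0, 0]], "fingers": [30, 30, 30, 30]}}

```text
clock: 6.0
eef_pos: [0.4678, -0.1922, 0.06]
ee_rot: [-0.0, 1.0, -0.0, -0.001]
ft_force: [-0.0, -0.0, -4.0]
opening: 0.0345
grip_force: 25.0
```

Request:
{"api": "carry_out", "payload": {"delta_pos": [[0, 0, -0.05], [0, 0, -0.035], [0, 0, 0], [0, 0, 0]], "rot": [[0, 0, 0], [0, 0, 0], [0, 0, 0], [0, 0, 0]], "fingers": [30, 30, 30, 30]}}

```text
clock: 6.4
eef_pos: [0.468, -0.1922, 0.0434]
ee_rot: [-0.0, 1.0, -0.0, -0.0]
ft_force: [0.8, -0.8, -2.6]
opening: 0.0345
grip_force: 25.0
```

Request:
{"api": "carry_out", "payload": {"delta_pos": [[0, 0, -0.005], [0, 0, -0.005], [0, 0, 0]], "rot": [[0, 0, 0], [0, 0, 0], [0, 0, 0]], "fingers": [30, 30, 30]}}

```text
clock: 6.7
eef_pos: [0.4681, -0.1922, 0.0417]
ee_rot: [0.0, 1.0, -0.0, 0.0]
ft_force: [-0.0, -0.8, -3.3]
opening: 0.0346
grip_force: 25.0
```

Request:
{"api": "carry_out", "payload": {"delta_pos": [[0, 0, -0.005], [0, 0, -0.004], [0, 0, 0], [0, 0, 0]], "rot": [[0, 0, 0], [0, 0, 0], [0, 0, 0], [0, 0, 0]], "fingers": [30, 30, 30, 30]}}

```text
clock: 7.1
eef_pos: [0.4682, -0.1923, 0.0412]
ee_rot: [0.0, 1.0, -0.0, 0.0]
ft_force: [-5.6, 3.6, 17.3]
opening: 0.0343
grip_force: 25.0
```

Request:
{"api": "carry_out", "payload": {"delta_pos": [[0, 0, 0], [0, 0, 0], [0, 0, 0], [0, 0, 0], [0, 0, 0]], "rot": [[0, 0, 0], [0, 0, 0], [0, 0, 0], [0, 0, 0], [0, 0, 0]], "fingers": [56, 56, 56, 56, 56]}}

```text
clock: 7.6
eef_pos: [0.468, -0.1922, 0.0398]
ee_rot: [-0.0, 1.0, -0.0, -0.0]
ft_force: [-0.4, -0.3, 0.4]
opening: 0.0563
grip_force: 0.0
```

Request:
{"api": "carry_out", "payload": {"delta_pos": [[0, 0, 0.15], [0, 0, 0.2], [0, 0, 0.2], [-0.0405, 0.21, 0], [-0.0405, 0.21, 0]], "rot": [[0, 0, 0], [0, 0, 0], [0, 0, 0], [0, 0, 0], [0, 0, 0]], "fingers": [56, 56, 56, 60, 60]}}

```text
clock: 8.1
eef_pos: [0.4521, -0.1079, 0.1509]
ee_rot: [0.0, 1.0, -0.001, 0.001]
ft_force: [0.3, 0.2, -0.6]
opening: 0.06
grip_force: 0.0
```

Request:
{"api": "carry_out", "payload": {"delta_pos": [[-0.0405, 0.21, 0], [-0.0405, 0.21, 0], [0, 0, 0], [0, 0, 0], [0, 0, 0]], "rot": [[0, 0, 0], [0, 0, 0], [0, 0, 0], [0, 0, 0], [0, 0, 0]], "fingers": [60, 60, 60, 60, 60]}}

```text
clock: 8.6
eef_pos: [0.436, -0.0249, 0.1499]
ee_rot: [0.0, 1.0, -0.0, 0.0]
ft_force: [-0.1, -0.1, 0.3]
opening: 0.0605
grip_force: 0.0
```

```bash
python3 - <<'E'
from h import *
s=env.capture("side");t=env.capture("top")
a=cv2.resize(s[130:240,300:400],(500,550),interpolation=cv2.INTER_CUBIC)
b=cv2.resize(t[240:310,310:400],(270,210))
p=np.zeros((550,800,3),np.uint8); p[:,:500]=a; p[:210,510:780]=b
cv2.imwrite("pics/s2.png",p)
print(env.get_obs()["eef_pos"])
E
```

```text
[ 0.43589274 -0.02515654  0.14977451]
```

View pics/s2.png

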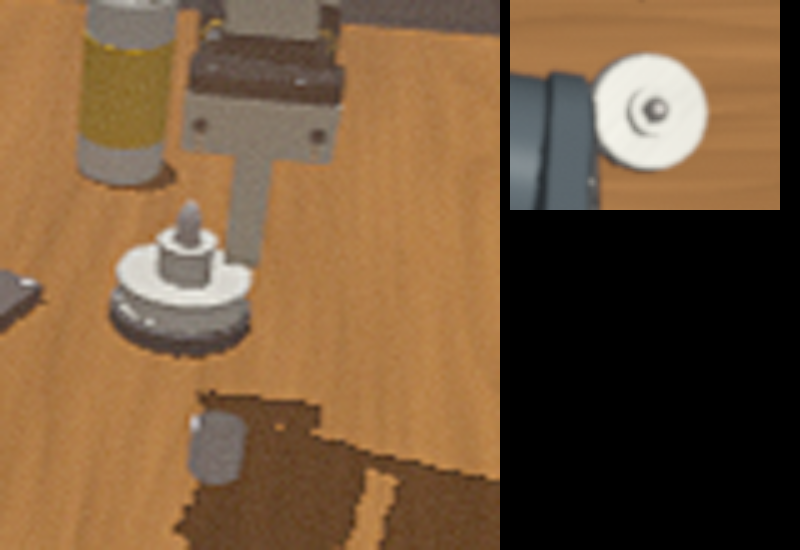

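The pulley lies flat on the round foot with the shaft through its hub, at (185,270) in the side crop. The gripper is above the sleeve.

Request:
{"api": "carry_out", "payload": {"delta_pos": [[0, 0, -0.2], [0, 0, -0.2], [0, 0, -0.2], [0, 0, -0.1], [0, 0, 0]], "rot": [[0, 0, 0], [0, 0, 0], [0, 0, 0], [0, 0, 0], [0, 0, 0]], "fingers": [60, 60, 60, 60, 60], "force": 20}}

```text
clock: 9.2
eef_pos: [0.4342, -0.0247, 0.0077]
ee_rot: [-0.0, 1.0, -0.001, -0.002]
ft_force: [-0.1, 0.5, -0.1]
opening: 0.0602
grip_force: 0.0
```

Request:
{"api": "carry_out", "payload": {"delta_pos": [[0, 0, 0], [0, 0, 0], [0, 0, 0], [0, 0, 0], [0, 0, 0]], "rot": [[0, 0, 0], [0, 0, 0], [0, 0, 0], [0, 0, 0], [0, 0, 0]], "fingers": [25, 25, 25, 25, 25]}}

```text
clock: 9.7
eef_pos: [0.4361, -0.0243, 0.0105]
ee_rot: [0.0, 1.0, -0.0, 0.001]
ft_force: [-0.9, -0.7, 7.0]
opening: 0.0287
grip_force: 20.0
```

Request:
{"api": "carry_out", "payload": {"delta_pos": [[0, 0, 0], [0, 0, 0], [0, 0, 0]], "rot": [[0, 0, 0], [0, 0, 0], [0, 0, 0]], "fingers": [25, 25, 25]}}

```text
clock: 10.0
eef_pos: [0.4361, -0.0243, 0.0105]
ee_rot: [0.0, 1.0, -0.0, 0.001]
ft_force: [-1.7, 0.6, 7.6]
opening: 0.0286
grip_force: 20.0
```

Request:
{"api": "carry_out", "payload": {"delta_pos": [[0, 0, 0.1], [0, 0, 0.2], [0, 0, 0.2], [0, 0, 0.1], [0.0405, -0.209, 0]], "rot": [[0, 0, 0], [0, 0, 0], [0, 0, 0], [0, 0, 0], [0, 0, 0]], "fingers": [25, 25, 25, 25, 25]}}

```text
clock: 10.5
eef_pos: [0.4446, -0.0642, 0.1327]
ee_rot: [0.0, 1.0, 0.002, 0.002]
ft_force: [1.7, 0.4, -1.1]
opening: 0.0286
grip_force: 20.0
```

Request:
{"api": "carry_out", "payload": {"delta_pos": [[0.0405, -0.209, 0], [0.0405, -0.209, 0], [0.0405, -0.209, 0], [0, 0, 0], [0, 0, 0]], "rot": [[0, 0, 0], [0, 0, 0], [0, 0, 0], [0, 0, 0], [0, 0, 0]], "fingers": [25, 25, 25, 25, 25]}}

```text
clock: 11.0
eef_pos: [0.4676, -0.1917, 0.1296]
ee_rot: [-0.0, 1.0, -0.001, -0.0]
ft_force: [-0.0, 0.6, -1.1]
opening: 0.029
grip_force: 20.0
```

Request:
{"api": "carry_out", "payload": {"delta_pos": [[0, 0, -0.1], [0, 0, -0.05], [0, 0, -0.03], [0, 0, 0], [0, 0, 0]], "rot": [[0, 0, 0], [0, 0, 0], [0, 0, 0], [0, 0, 0], [0, 0, 0]], "fingers": [25, 25, 25, 25, 25]}}

```text
clock: 11.5
eef_pos: [0.4682, -0.1912, 0.0942]
ee_rot: [0.0, 1.0, 0.0, 0.0]
ft_force: [0.4, -0.4, -1.1]
opening: 0.0287
grip_force: 20.0
```

Request:
{"api": "carry_out", "payload": {"delta_pos": [[0, 0, -0.03], [0, 0, -0.03], [0, 0, 0], [0, 0, 0]], "rot": [[0, 0, 0], [0, 0, 0], [0, 0, 0], [0, 0, 0]], "fingers": [25, 25, 25, 25]}}

```text
clock: 11.9
eef_pos: [0.4679, -0.1914, 0.0817]
ee_rot: [-0.0, 1.0, -0.0, -0.0]
ft_force: [0.2, 0.4, -0.9]
opening: 0.029
grip_force: 20.0
```

Request:
{"api": "carry_out", "payload": {"delta_pos": [[0, 0, -0.025], [0, 0, -0.02], [0, 0, 0], [0, 0, 0]], "rot": [[0, 0, 0], [0, 0, 0], [0, 0, 0], [0, 0, 0]], "fingers": [25, 25, 25, 25]}}

```text
clock: 12.3
eef_pos: [0.468, -0.1914, 0.0727]
ee_rot: [-0.0, 1.0, -0.0, -0.0]
ft_force: [0.2, 0.7, -1.9]
opening: 0.0285
grip_force: 20.0
```

Request:
{"api": "carry_out", "payload": {"delta_pos": [[0, 0, -0.012], [0, 0, -0.008], [0, 0, -0.004], [0, 0, 0], [0, 0, 0]], "rot": [[0, 0, 0], [0, 0, 0], [0, 0, 0], [0, 0, 0], [0, 0, 0]], "fingers": [25, 25, 25, 25, 25]}}

```text
clock: 12.8
eef_pos: [0.4681, -0.1914, 0.0685]
ee_rot: [0.0, 1.0, -0.0, 0.0]
ft_force: [-3.4, 1.1, 6.7]
opening: 0.0286
grip_force: 20.0
```

Request:
{"api": "carry_out", "payload": {"delta_pos": [[0, 0, 0], [0, 0, 0], [0, 0, 0], [0, 0, 0], [0, 0, 0.05]], "rot": [[0, 0, 0], [0, 0, 0], [0, 0, 0], [0, 0, 0], [0, 0, 0]], "fingers": [56, 56, 56, 56, 56]}}

```text
clock: 13.3
eef_pos: [0.4674, -0.1911, 0.0774]
ee_rot: [-0.0, 1.0, -0.0, -0.001]
ft_force: [0.4, 0.7, 0.9]
opening: 0.0559
grip_force: 0.0
```

Request:
{"api": "carry_out", "payload": {"delta_pos": [[0, 0, 0.2], [0, 0, 0.15], [-0.02, 0.245, 0], [0, 0.249, 0], [0, 0.249, 0]], "rot": [[0, 0, 0], [0, 0, 0], [0, 0, 0], [0, 0, 0], [0, 0, 0]], "fingers": [56, 56, 80, 80, 80]}}

```text
clock: 13.8
eef_pos: [0.4639, -0.0414, 0.149]
ee_rot: [0.0, 1.0, -0.001, 0.001]
ft_force: [0.7, -0.2, -0.5]
opening: 0.0756
grip_force: 0.0
```

Request:
{"api": "carry_out", "payload": {"delta_pos": [[0, 0.249, 0], [0, 0.249, 0], [0, 0.249, 0], [0, 0.249, 0], [0, 0.249, 0]], "rot": [[0, 0, 0], [0, 0, 0], [0, 0, 0], [0, 0, 0], [0, 0, 0]], "fingers": [80, 80, 80, 80, 80]}}

```text
clock: 14.3
eef_pos: [0.4638, 0.2084, 0.149]
ee_rot: [-0.0, 1.0, -0.0, 0.0]
ft_force: [0.1, -0.6, -0.2]
opening: 0.08
grip_force: 0.0
```

Request:
{"api": "carry_out", "payload": {"delta_pos": [[0, 0, 0], [0, 0, 0]], "rot": [[0, 0, 0], [0, 0, 0]], "fingers": [80, 80]}}

```text
clock: 14.5
eef_pos: [0.4638, 0.2069, 0.1484]
ee_rot: [0.0, 1.0, 0.001, 0.0]
ft_force: [-0.9, -0.3, 1.2]
opening: 0.0798
grip_force: 0.0
```

```bash
python3 - <<'E'
from h import *
s=env.capture("side");t=env.capture("top")
a=cv2.resize(s[130:230,270:370],(500,500),interpolation=cv2.INTER_CUBIC)
b=cv2.resize(t[190:310,310:400],(270,360))
p=np.zeros((500,800,3),np.uint8); p[:,:500]=a; p[:360,510:780]=b
cv2.imwrite("pics/s3.png",p)
print(env.get_obs()["eef_pos"])
m,cs=blobs(t)
for c in cs:
    (x,y),(a,b),_=cv2.fitEllipse(c); print(np.round([x,y,a,b],1))
E
```

```text
[0.46404866 0.20534366 0.14830172]
[354.6 277.   38.3  39.7]
[451.5 248.2  30.1  37.2]
[466.8 244.7  29.8  37.1]
[102.  213.1  12.   47.8]
[345.1 216.3  39.9  40.3]
[192.3 207.6  30.1  32.3]
[321.9 140.8  39.2  75.6]
```

View pics/s3.png

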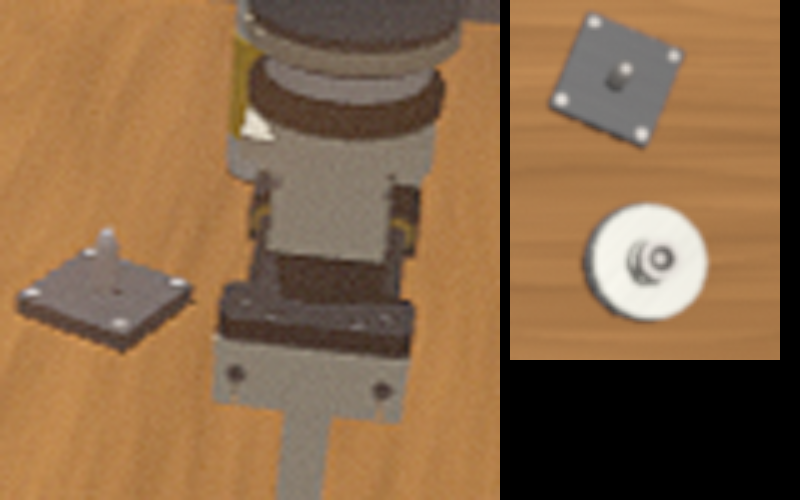

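Pulley and sleeve are stacked on the tall shaft: in the top crop at (655,258) the tip sits centred in the sleeve ring. Next is the bearing.

Request:
{"api": "carry_out", "payload": {"delta_pos": [[0, 0, -0.2], [0, 0, -0.2], [0, 0, -0.2], [0, 0, -0.06], [0, 0, -0.03]], "rot": [[0, 0, 0], [0, 0, 0], [0, 0, 0], [0, 0, 0], [0, 0, 0]], "fingers": [80, 80, 80, 80, 80], "force": 25}}

```text
clock: 15.1
eef_pos: [0.464, 0.2052, 0.0097]
ee_rot: [0.0, 1.0, -0.001, -0.001]
ft_force: [0.4, 0.2, 0.1]
opening: 0.08
grip_force: 0.0
```

Request:
{"api": "carry_out", "payload": {"delta_pos": [[0, 0, -0.025], [0, 0, 0], [0, 0, 0], [0, 0, 0], [0, 0, 0]], "rot": [[0, 0, 0], [0, 0, 0], [0, 0, 0], [0, 0, 0], [0, 0, 0]], "fingers": [80, 80, 45, 45, 45]}}

```text
clock: 15.6
eef_pos: [0.4643, 0.2063, 0.0056]
ee_rot: [-0.0, 1.0, -0.0, 0.0]
ft_force: [0.2, -0.2, 0.3]
opening: 0.0607
grip_force: 0.0
```

Request:
{"api": "carry_out", "payload": {"delta_pos": [[0, 0, 0], [0, 0, 0], [0, 0, 0], [0, 0, 0]], "rot": [[0, 0, 0], [0, 0, 0], [0, 0, 0], [0, 0, 0]], "fingers": [45, 45, 45, 45]}}

```text
clock: 16.0
eef_pos: [0.4642, 0.2063, 0.0053]
ee_rot: [-0.0, 1.0, -0.0, 0.0]
ft_force: [-0.9, 0.1, 5.8]
opening: 0.0511
grip_force: 25.0
```

Request:
{"api": "carry_out", "payload": {"delta_pos": [[0, 0, 0.1], [0, 0, 0.2], [0, 0, 0.2], [0.082, -0.213, 0], [0.082, -0.213, 0]], "rot": [[0, 0, 0], [0, 0, 0], [0, 0, 0], [0, 0, 0], [0, 0, 0]], "fingers": [45, 45, 45, 45, 45]}}

```text
clock: 16.5
eef_pos: [0.4974, 0.1207, 0.1061]
ee_rot: [-0.0, 1.0, 0.001, 0.001]
ft_force: [0.6, 0.1, -2.0]
opening: 0.051
grip_force: 25.0
```

Request:
{"api": "carry_out", "payload": {"delta_pos": [[0.082, -0.213, 0], [0.082, -0.213, 0], [0.082, -0.213, 0], [0.082, -0.213, 0], [0.082, -0.213, 0]], "rot": [[0, 0, 0], [0, 0, 0], [0, 0, 0], [0, 0, 0], [0, 0, 0]], "fingers": [45, 45, 45, 45, 45]}}

```text
clock: 17.0
eef_pos: [0.5789, -0.0939, 0.1047]
ee_rot: [-0.0, 1.0, -0.0, -0.0]
ft_force: [0.2, 1.2, -0.8]
opening: 0.0513
grip_force: 25.0
```

Request:
{"api": "carry_out", "payload": {"delta_pos": [[0.082, -0.213, 0], [0.082, -0.213, 0], [0, 0, 0], [0, 0, 0], [0, 0, 0]], "rot": [[0, 0, 0], [0, 0, 0], [0, 0, 0], [0, 0, 0], [0, 0, 0]], "fingers": [45, 45, 45, 45, 45]}}

```text
clock: 17.5
eef_pos: [0.6111, -0.1761, 0.1046]
ee_rot: [-0.0, 1.0, 0.0, -0.001]
ft_force: [-1.0, 0.4, -1.6]
opening: 0.0515
grip_force: 25.0
```

```bash
python3 - <<'E'
from h import *
s=env.capture("side"); o=env.get_obs(); print(o["eef_pos"],o["opening"])
cv2.imwrite("pics/s4.png",cv2.resize(s[130:210,260:340],(560,560),interpolation=cv2.INTER_CUBIC))
print([np.round(project("side",(.6117,-.1775,z)),1) for z in (.014,.056,.1)])
E
```

```text
[ 0.61118197 -0.17595028  0.10479352] 0.051122616332541455
[array([290.6, 187. ]), array([291. , 175.4]), array([291.5, 162.9])]
```

View pics/s4.png

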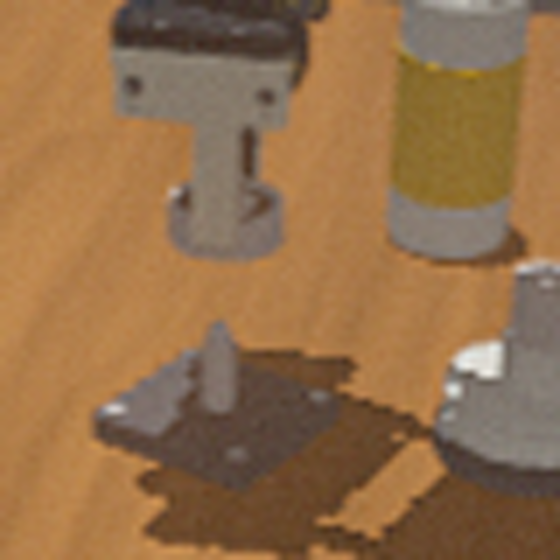

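The bearing is held level and centred over the short shaft, with its centre column at about 227 and the extended shaft axis at about 225 (7x crop). Lowering.

Request:
{"api": "carry_out", "payload": {"delta_pos": [[0, -0.004, -0.1], [0, 0, -0.1], [0, 0, -0.04], [0, 0, -0.02], [0, 0, 0]], "rot": [[0, 0, 0], [0, 0, 0], [0, 0, 0], [0, 0, 0], [0, 0, 0]], "fingers": [45, 45, 45, 45, 45]}}

```text
clock: 18.05
eef_pos: [0.6117, -0.1776, 0.0532]
ee_rot: [-0.0, 1.0, 0.0, -0.0]
ft_force: [-0.8, 0.6, -1.4]
opening: 0.0515
grip_force: 25.0
```

Request:
{"api": "carry_out", "payload": {"delta_pos": [[0, 0, -0.03], [0, 0, 0], [0, 0, 0]], "rot": [[0, 0, 0], [0, 0, 0], [0, 0, 0]], "fingers": [45, 45, 45]}}

```text
clock: 18.35
eef_pos: [0.6117, -0.178, 0.0473]
ee_rot: [0.0, 1.0, -0.0, 0.0]
ft_force: [0.0, 0.3, -0.9]
opening: 0.0514
grip_force: 25.0
```

Threaded freely. The target TCP is about 0.0193, so 28 mm still to go.

Request:
{"api": "carry_out", "payload": {"delta_pos": [[0, 0, -0.05], [0, 0, -0.05], [0, 0, 0], [0, 0, 0]], "rot": [[0, 0, 0], [0, 0, 0], [0, 0, 0], [0, 0, 0]], "fingers": [45, 45, 45, 45]}}

```text
clock: 18.75
eef_pos: [0.6114, -0.178, 0.0265]
ee_rot: [-0.0, 1.0, -0.0, -0.0]
ft_force: [-0.2, 0.1, -1.3]
opening: 0.0515
grip_force: 25.0
```

Request:
{"api": "carry_out", "payload": {"delta_pos": [[0, 0, -0.02], [0, 0, -0.012], [0, 0, -0.006], [0, 0, 0], [0, 0, 0]], "rot": [[0, 0, 0], [0, 0, 0], [0, 0, 0], [0, 0, 0], [0, 0, 0]], "fingers": [45, 45, 45, 45, 45]}}

```text
clock: 19.25
eef_pos: [0.6117, -0.178, 0.0195]
ee_rot: [0.0, 1.0, -0.0, 0.0]
ft_force: [2.4, 0.1, -1.4]
opening: 0.0513
grip_force: 25.0
```

Request:
{"api": "carry_out", "payload": {"delta_pos": [[0, 0, -0.005], [0, 0, 0], [0, 0, 0]], "rot": [[0, 0, 0], [0, 0, 0], [0, 0, 0]], "fingers": [45, 45, 45]}}

```text
clock: 19.55
eef_pos: [0.6118, -0.178, 0.0193]
ee_rot: [0.0, 1.0, -0.0, 0.0]
ft_force: [-4.0, 1.0, 8.2]
opening: 0.0513
grip_force: 25.0
```

Request:
{"api": "carry_out", "payload": {"delta_pos": [[0, 0, 0], [0, 0, 0], [0, 0, 0], [0, 0, 0.1], [0, 0, 0.2]], "rot": [[0, 0, 0], [0, 0, 0], [0, 0, 0], [0, 0, 0], [0, 0, 0]], "fingers": [64, 64, 64, 64, 64]}}

```text
clock: 20.05
eef_pos: [0.6099, -0.1774, 0.0763]
ee_rot: [-0.001, 1.0, -0.0, -0.003]
ft_force: [0.8, 0.1, 0.4]
opening: 0.0642
grip_force: 0.0
```

Request:
{"api": "carry_out", "payload": {"delta_pos": [[0, 0, 0.2], [0, 0, 0.15], [0.0155, 0.227, 0], [0.0155, 0.227, 0], [0.0155, 0.227, 0]], "rot": [[0, 0, 0], [0, 0, 0], [0, 0, 0], [0, 0, 0], [0, 0, 0]], "fingers": [64, 64, 64, 64, 64]}}

```text
clock: 20.55
eef_pos: [0.6209, -0.0405, 0.1487]
ee_rot: [0.0, 1.0, -0.001, 0.0]
ft_force: [0.4, 0.4, 0.2]
opening: 0.0638
grip_force: 0.0
```

Request:
{"api": "carry_out", "payload": {"delta_pos": [[0.0155, 0.227, 0], [0.0155, 0.227, 0], [0.0155, 0.227, 0], [0.0155, 0.227, 0], [0.0155, 0.227, 0]], "rot": [[0, 0, 0], [0, 0, 0], [0, 0, 0], [0, 0, 0], [0, 0, 0]], "fingers": [64, 64, 64, 64, 64]}}

```text
clock: 21.05
eef_pos: [0.6363, 0.1871, 0.1484]
ee_rot: [-0.0, 1.0, -0.0, 0.0]
ft_force: [-0.1, -0.9, -0.1]
opening: 0.0641
grip_force: 0.0
```

Request:
{"api": "carry_out", "payload": {"delta_pos": [[0, 0, 0], [0, 0, 0]], "rot": [[0, 0, 0], [0, 0, 0]], "fingers": [64, 64]}}

```text
clock: 21.25
eef_pos: [0.6362, 0.1859, 0.1481]
ee_rot: [0.0, 1.0, 0.001, -0.0]
ft_force: [-0.8, -0.5, 0.1]
opening: 0.0643
grip_force: 0.0
```

```bash
python3 - <<'E'
from h import *
s=env.capture("side");t=env.capture("top")
a=cv2.resize(s[130:230,250:350],(500,500),interpolation=cv2.INTER_CUBIC)
b=cv2.resize(t[190:310,310:400],(270,360))
p=np.zeros((500,800,3),np.uint8); p[:,:500]=a; p[:360,510:780]=b
cv2.imwrite("pics/s5.png",p)
print(env.get_obs()["eef_pos"])
E
```

```text
[0.6364034  0.18423167 0.148283  ]
```

View pics/s5.png

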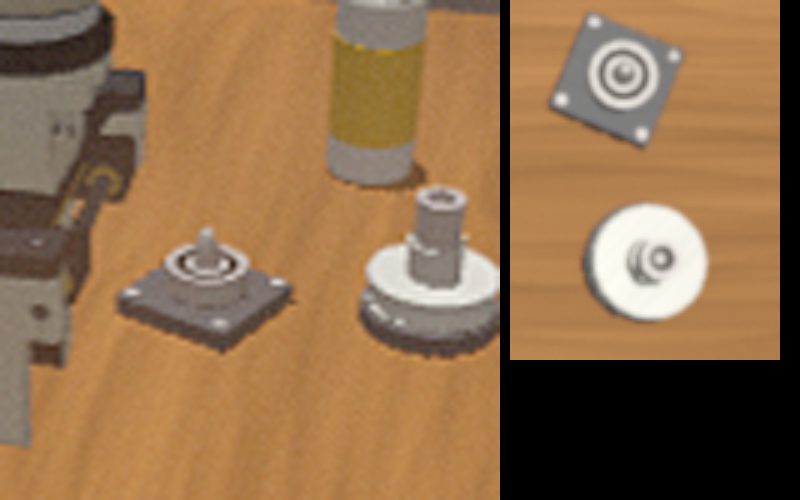

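The bearing is flat on the square foot at (207,270), and the pulley and sleeve are seated at (440,260). On to the gear.

Request:
{"api": "carry_out", "payload": {"delta_pos": [[0, 0, -0.2], [0, 0, -0.2], [0, 0, -0.13], [0, 0, -0.06], [0, 0, -0.035]], "rot": [[0, 0, 0], [0, 0, 0], [0, 0, 0], [0, 0, 0], [0, 0, 0]], "fingers": [64, 64, 64, 64, 64], "force": 30}}

```text
clock: 21.85
eef_pos: [0.6365, 0.1842, 0.0229]
ee_rot: [0.0, 1.0, -0.001, -0.0]
ft_force: [-1.2, 0.2, 0.2]
opening: 0.064
grip_force: 0.0
```

Request:
{"api": "carry_out", "payload": {"delta_pos": [[0, 0, 0], [0, 0, 0], [0, 0, 0], [0, 0, 0], [0, 0, 0]], "rot": [[0, 0, 0], [0, 0, 0], [0, 0, 0], [0, 0, 0], [0, 0, 0]], "fingers": [64, 28, 28, 28, 28]}}

```text
clock: 22.35
eef_pos: [0.6367, 0.1853, 0.024]
ee_rot: [-0.0, 1.0, -0.0, 0.0]
ft_force: [-0.7, 1.1, 0.4]
opening: 0.0368
grip_force: 0.1
```

Request:
{"api": "carry_out", "payload": {"delta_pos": [[0, 0, 0], [0, 0, 0], [0, 0, 0], [0, 0, 0]], "rot": [[0, 0, 0], [0, 0, 0], [0, 0, 0], [0, 0, 0]], "fingers": [28, 28, 28, 28]}}

```text
clock: 22.75
eef_pos: [0.6367, 0.1854, 0.0239]
ee_rot: [-0.0, 1.0, -0.0, 0.0]
ft_force: [-0.9, 0.5, 6.1]
opening: 0.0334
grip_force: 30.0
```

Request:
{"api": "carry_out", "payload": {"delta_pos": [[0, 0, 0.1], [0, 0, 0.2], [0, 0, 0.2], [-0.0155, -0.227, 0], [-0.0155, -0.227, 0]], "rot": [[0, 0, 0], [0, 0, 0], [0, 0, 0], [0, 0, 0], [0, 0, 0]], "fingers": [28, 28, 28, 28, 28]}}

```text
clock: 23.25
eef_pos: [0.6301, 0.0941, 0.1241]
ee_rot: [0.0, 1.0, 0.001, 0.001]
ft_force: [-0.1, -0.8, -3.1]
opening: 0.0329
grip_force: 30.0
```

Request:
{"api": "carry_out", "payload": {"delta_pos": [[-0.0155, -0.227, 0], [-0.0155, -0.227, 0], [-0.0155, -0.227, 0], [-0.0155, -0.227, 0], [-0.0155, -0.227, 0]], "rot": [[0, 0, 0], [0, 0, 0], [0, 0, 0], [0, 0, 0], [0, 0, 0]], "fingers": [28, 28, 28, 28, 28]}}

```text
clock: 23.75
eef_pos: [0.6139, -0.1344, 0.1228]
ee_rot: [-0.0, 1.0, -0.0, -0.001]
ft_force: [1.2, -0.1, -2.3]
opening: 0.0333
grip_force: 30.0
```

Request:
{"api": "carry_out", "payload": {"delta_pos": [[-0.0155, -0.227, 0], [0, 0, 0], [0, 0, 0], [0, 0, 0]], "rot": [[0, 0, 0], [0, 0, 0], [0, 0, 0], [0, 0, 0]], "fingers": [28, 28, 28, 28]}}

```text
clock: 24.15
eef_pos: [0.6114, -0.1771, 0.1229]
ee_rot: [-0.0, 1.0, 0.0, -0.001]
ft_force: [-0.1, 0.4, -3.1]
opening: 0.0333
grip_force: 30.0
```

Request:
{"api": "carry_out", "payload": {"delta_pos": [[0, 0, -0.1], [0, 0, -0.06], [0, 0, -0.03], [0, 0, 0], [0, 0, 0]], "rot": [[0, 0, 0], [0, 0, 0], [0, 0, 0], [0, 0, 0], [0, 0, 0]], "fingers": [28, 28, 28, 28, 28]}}

```text
clock: 24.65
eef_pos: [0.6119, -0.1778, 0.0858]
ee_rot: [0.0, 1.0, 0.0, 0.0]
ft_force: [0.3, 0.1, -3.7]
opening: 0.0335
grip_force: 30.0
```

Request:
{"api": "carry_out", "payload": {"delta_pos": [[0, 0, -0.03], [0, 0, -0.03], [0, 0, -0.02], [0, 0, 0], [0, 0, 0]], "rot": [[0, 0, 0], [0, 0, 0], [0, 0, 0], [0, 0, 0], [0, 0, 0]], "fingers": [28, 28, 28, 28, 28]}}

```text
clock: 25.15
eef_pos: [0.6117, -0.178, 0.0694]
ee_rot: [-0.0, 1.0, -0.0, -0.0]
ft_force: [0.4, -1.6, -2.7]
opening: 0.0333
grip_force: 30.0
```

Underside is at about 0.0455, below the taper. 13.5 mm remain.

Request:
{"api": "carry_out", "payload": {"delta_pos": [[0, 0, -0.03], [0, 0, -0.025], [0, 0, 0], [0, 0, 0]], "rot": [[0, 0, 0], [0, 0, 0], [0, 0, 0], [0, 0, 0]], "fingers": [28, 28, 28, 28]}}

```text
clock: 25.55
eef_pos: [0.6115, -0.178, 0.0582]
ee_rot: [-0.0, 1.0, -0.0, -0.0]
ft_force: [0.2, 0.0, -3.5]
opening: 0.0335
grip_force: 30.0
```

Request:
{"api": "carry_out", "payload": {"delta_pos": [[0, 0, -0.008], [0, 0, -0.005], [0, 0, -0.003], [0, 0, 0], [0, 0, 0]], "rot": [[0, 0, 0], [0, 0, 0], [0, 0, 0], [0, 0, 0], [0, 0, 0]], "fingers": [28, 28, 28, 28, 28]}}

```text
clock: 26.05
eef_pos: [0.6118, -0.1781, 0.0559]
ee_rot: [0.0, 1.0, -0.0, 0.0]
ft_force: [-2.9, 0.4, 6.8]
opening: 0.0335
grip_force: 30.0
```

Request:
{"api": "carry_out", "payload": {"delta_pos": [[0, 0, 0], [0, 0, 0], [0, 0, 0], [0, 0, 0], [0, 0, 0.1]], "rot": [[0, 0, 0], [0, 0, 0], [0, 0, 0], [0, 0, 0], [0, 0, 0]], "fingers": [54, 54, 54, 54, 54]}}

```text
clock: 26.55
eef_pos: [0.6103, -0.1775, 0.0731]
ee_rot: [-0.001, 1.0, -0.0, -0.002]
ft_force: [-0.4, 0.2, 0.3]
opening: 0.0539
grip_force: 0.0
```

Request:
{"api": "carry_out", "payload": {"delta_pos": [[0, 0, 0.2], [0, 0, 0.2], [0, 0.24, 0], [0, 0.24, 0], [0, 0.24, 0]], "rot": [[0, 0, 0], [0, 0, 0], [0, 0, 0], [0, 0, 0], [0, 0, 0]], "fingers": [54, 54, 54, 54, 54]}}

```text
clock: 27.05
eef_pos: [0.6115, -0.0326, 0.1556]
ee_rot: [0.0, 1.0, -0.001, 0.0]
ft_force: [0.5, -0.4, -0.4]
opening: 0.0541
grip_force: 0.0
```

Request:
{"api": "carry_out", "payload": {"delta_pos": [[0, 0.24, 0], [0, 0.24, 0], [0, 0.24, 0], [0, 0.24, 0], [0, 0, 0]], "rot": [[0, 0, 0], [0, 0, 0], [0, 0, 0], [0, 0, 0], [0, 0, 0]], "fingers": [54, 54, 54, 54, 54]}}

```text
clock: 27.55
eef_pos: [0.6111, 0.1631, 0.1552]
ee_rot: [-0.0, 1.0, 0.002, 0.0]
ft_force: [0.8, -0.4, 0.1]
opening: 0.0539
grip_force: 0.0
```

```bash
python3 - <<'E'
from h import *
s=env.capture("side");t=env.capture("top")
a=cv2.resize(s[130:230,250:350],(500,500),interpolation=cv2.INTER_CUBIC)
b=cv2.resize(t[190:310,310:400],(270,360))
p=np.zeros((500,800,3),np.uint8); p[:,:500]=a; p[:360,510:780]=b
cv2.imwrite("pics/s6.png",p)
print(env.get_obs()["eef_pos"])
m,cs=blobs(t)
for c in cs:
    (x,y),(a,b),_=cv2.fitEllipse(c); print(np.round([x,y,a,b],1))
E
```

```text
[0.6114327  0.15872479 0.15505636]
[354.6 277.   38.3  39.7]
[454.4 247.6  32.3  43. ]
[466.9 244.7  29.7  37. ]
[345.3 216.1  40.1  40.6]
[321.9 140.8  39.2  75.5]
```

View pics/s6.png

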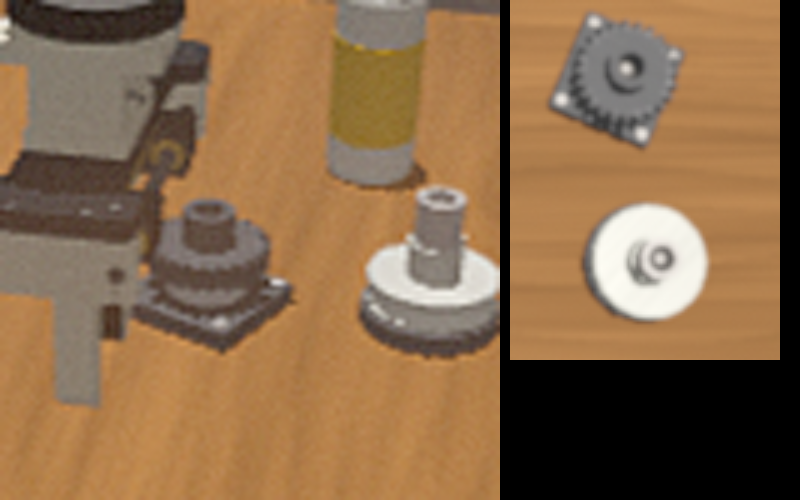

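The gear sits flat on the bearing at (210,250), both stacks are complete, and the tray and can read the same pixels as before. Handing in.

```bash
python3 -c "
from plant import env
print(env.hand_in())"
```

```text
the job is handed in; nothing more can be done
None
```

The job is handed in: the pulley then the sleeve are on the tall shaft, the bearing then the gear are on the short shaft, and all four looked seated flat in the final pictures, with the can, hammer and tray left alone.

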